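Roll the spare receipt roll into its bay

TASK

A spare roll of receipt paper lies on its side on the dark desk mat. Roll it along the mat by pushing on the top of it with the fingertips, in as many strokes as you need, until it comes to rest wholly inside the bay outlined in white and lies straight in it. Touch it only from above - do not shove it from the side, grip it or lift it - and leave the coin rolls and the stack of cards where they are.

Things in the scene. Friction and masses are not known exactly. Their poses are not given: they have to be found in the camera images.
- paper_roll: roll of white receipt paper: solid cylinder, 56 mm diameter, 80 mm long, 0.14 to 0.28 kg, lying on the mat, its top 59 mm above the worktop. Origin at its centre; x along the cylinder's axis, y and z turn as it rolls. A slow push on its top does not slip: the roll travels half as far as the fingertip, so a long way takes several strokes; let go, it stops within a few mm.
- bay: the bay: flat rectangle outlined by white lines 3 mm wide on the mat; clear inside 118 mm along its x, 88 mm along its y. Origin at its centre on the mat's top (3 mm above the worktop). The roll belongs with its axis along the bay's x. It starts 90 to 130 mm away along the bay's y, on either side, at most about 12 mm out of line and 0.04 rad askew.
- desk_mat: dark flat rubber mat, 180 mm (x) by 290 mm (y) and 3 mm thick, fixed to the worktop. Origin at the centre of its underside; parallel to the bay
- coin_roll_a: bystander: paper-wrapped coin roll standing on the worktop beyond the mat's far edge, 26 mm in diameter, 52 mm tall, origin at the centre of its foot
- coin_roll_b: bystander: another such coin roll standing beyond the mat's far edge, same size, origin at the centre of its foot
- lane_cards: bystander: stack of plastic cards, 56 x 88 x 22 mm, lying on the worktop before the mat's near edge, origin at the centre of its underside

How it is judged:
On the way:
1. the roll, touched only from above, has turned over by some 70 degrees or more (angle between paper_roll's own z axis and vertical above 1.2 rad), for 0.1 s.
At the end, for the whole second after the job is handed in: the roll rests on the mat inside the bay: its centre within 20 mm of the bay's centre along the bay's x and within 17 mm along its y, its axis within 0.25 rad of the bay's x, at rest (under 10 mm/s); each bystander within 20 mm of where it stood (x of paper_roll in the frame of bay between -0.02 and 0.02 m and y of paper_roll in the frame of bay between -0.017 and 0.017 m and angle between the x axis of paper_roll and the x axis of bay, either way round below 0.25 rad and height (world z) of paper_roll between 0.026 and 0.036 m and linear speed of paper_roll below 0.01 m/s and distance of each of coin_roll_a, coin_roll_b, lane_cards from where it was at the start of the episode below 0.02 m); the robot touches nothing.
It fails at once if the roll is lifted more than about 10 mm off the mat (height (world z) of paper_roll above 0.042 m).
It fails at once if the roll is shoved from the side or gripped: the fingers press on it (over 0.5 N) with the grasp point less than 66 mm above the worktop, that is fingertips some 12 mm or more below the roll's top (contact force between the fingers and paper_roll above 0.5 N and height (world z) of the grasp point below 0.066 m).
It fails at once if a coin roll or the stack of cards is pushed more than 20 mm or knocked over (distance of any of coin_roll_a, coin_roll_b, lane_cards from where it was at the start of the episode above 0.02 m or angle between any of coin_roll_a, coin_roll_b, lane_cards's own z axis and vertical above 0.5 rad).
It also fails if it takes over 54 s, if anything falls off the work surface, if the arm or the gripper's body presses on something with over 40 N, if the wrist force passes 120 N, or if a joint passes its speed limit or range.

ROBOT

A 7-joint arm with a two-finger parallel gripper is mounted at the origin on a cart in front of the work surface, level with it; the furniture and walls round the work are solid. World frame = base frame: x ahead of the robot, y to its left, z up, the work surface at z = 0. Lengths are in m, angles in rad, forces in N, time in s.
With the tool pointing down it reaches from about 0.4 to 0.925 m from the base axis. Payload 4.1 kg.
Tool frame: the origin (TCP) lies on the centre line of the jaws, within the pads' length; the fingertips stand 22 mm ahead of it and the grasp point (between the pads) lies 3 mm ahead of it; z points along the fingers, y is the line along which they close (so a half turn about z gives the same grasp; the last joint's range is limited). The gripper opens to 85 mm and grips with 20 to 120 N. Pads are 22 mm wide; open, the fingers measure 114 mm over their backs; the gripper's body (76 mm by 85 mm) begins 54 mm behind the grasp point. The pads swing forward as they close: fully open they stand 13 mm farther back than shut.
Start: joints at [1.016, 0.398, 0.045, 1.537, -0.019, 1.207, -0.051], TCP at [0.286, -0.584, 0.253] pointing down, gripper open.
Joint ranges: [-2.82, 2.82], [-0.49, 2.23], [-1.37, 1.46], [0, 2.46], [-1.36, 4.5], [0.23, 2], [-2.94, 2.94]. Speed limits (rad/s): [2.57, 2.57, 3.14, 3.14, 3.14, 3.14, 3.14].

INTERFACE

Orientations are given as a rotation vector (axis times angle).
In Python, from plant import get_obs, cams, ticket gives the robot as it stands. The module is installed in compiled form; this text tells all that it offers.
- The arm moves only by the tool servo_tool, never from a script. Its argument "commands" is text: rows parted by semicolons, each of 7 numbers parted by spaces: the shift along the tool's x, y, z in cm, then the turn, a rotation vector about the tool's x, y, z in degrees, then the finger opening in cm, from 0 to 8.54. In form: x y z rx ry rz gripper; .... A call has exactly 5 rows; each row shifts and turns the commanded pose from where the row before left it, along the tool's axes as they then stand; what a row does not reach is not made up. A row lasts 1/10 s, in which the tool goes at most 50 mm and 8.59 degrees, less where a joint would pass 70% of its speed; a pose out of reach is approached as far as the arm can. A call with a gripper value outside its range is refused whole. The fingers move at their own pace and stop on an object; "grip_force" is the grip in N (left out, the last holds). Time passes only in rows, so rows that do not move let the fingers close, or fill a call up. It gives the time, the measured TCP pose, the force, the opening and the grip force at its end, in the units of the state.
- get_obs(): the state, without advancing time (a new reading comes with each control period).
- cams.get_image(name): name is "scene" or "top" or "wrist"; returns a dict with "pixels" (480x640x3 uint8, blue, green, red), "K" (3x3 intrinsics, pixels), "extrinsics" (4x4, takes a point from camera to world coordinates). Camera axes: x right, y up, looking along -z (the intrinsics and any distortion apply to the point x, -y, -z); pixel columns grow to the right and rows downward; lengths in m; the calibration is good to about 2 mm. A picture is of the moment at which its call begins. There is no depth.
- ticket.finish_job(): hands the job in; it is judged then, once.
Trained networks look in a picture, given as the dict that the camera call returned (one of the last four; its "shot" number tells which), for a name from the list of things; names that differ only in an ending like _2 or _b are one class to them, and where a whole thing is asked for, a point or a joint stands for the part that bears it (a point fixed in the world has none). Each returns a list of dicts, best first, with "score" (0 to 1); they miss things now and then, are a little off and sometimes report something else, mostly with a low value. They report only what shows in the picture. A call takes as long as a camera call.
- cams.recognise(label, picture): "location" ([column, row] as shares, 0 to 1, of the picture: columns of its width, rows of its height, amid what is visible of it).
- cams.regions_of(label, picture): "pixels" (480x640 bool, what is visible of it) and "location" ([column, row] as shares, 0 to 1, of the picture: columns of its width, rows of its height, amid what is visible of it).
The state is a dict: "clock": time; "joint_positions": joint angles; "qvel": joint speeds; "joint_efforts": joint torques, N m; "eef_pos": TCP position; "ee_rot": TCP orientation; "wrist_force": force on the tool from outside, world axes, zero at the start; "torque": the same for the moment, N m; "grip_width": finger opening in m; "gripper_force": force on a finger pad.
Only numpy, scipy, OpenCV 4.12 (cv2) and the standard library are available. Lean on these libraries where they do the work, as an engineer would, in place of code of your own. Each camera call takes 0.05 s, during which the arm holds its last target. There are 200 camera calls.

## Working session

There is one attempt and no reset: what is moved stays moved. The work goes in short steps, Python scripts to look and compute and a tool call to move; the robot and the scene stay as the last step left them, time stands still between calls to the robot, and variables do not carry over. Pictures are saved under pics/ and viewed, at most 10 in all, crops included, and the job is handed in when it is done.

Besides the shell and the picture viewer there is one more tool, called by a JSON object that holds its "fn" and its "kwargs", one argument or row to a line. servo_tool: Moves the arm, as the interface text tells. Its arguments: {"type":"object","properties":{"commands":{"type":"string"},"grip_force":{"type":"number"}},"required":["commands"]}

```bash
mkdir -p pics
cat > h.py <<'E'
import numpy as np, cv2
from plant import get_obs, cams, ticket
from scipy.spatial.transform import Rotation as R
def ray(im,uv,z):
    K=np.array(im["K"]);T=np.array(im["extrinsics"])
    d=np.linalg.inv(K)@np.array([uv[0],uv[1],1.]);d=T[:3,:3]@(d*[1,-1,-1]);o=T[:3,3]
    return o+d*(z-o[2])/d[2]
E
python3 - <<'E'
from h import *
o=get_obs();print(o["clock"],o["eef_pos"],o["ee_rot"],o["wrist_force"],o["grip_width"])
ims={n:cams.get_image(n) for n in("top","scene")}
for n,im in ims.items():
    cv2.imwrite(f"pics/{n}0.png",im["pixels"]); print(n,[k for k in im],np.round(im["extrinsics"],3).tolist(),np.round(im["K"],1).tolist())
    for l,z in(("paper_roll",.031),("bay",.003),("desk_mat",.003),("coin_roll_a",.03),("lane_cards",.022)):
        for r in cams.regions_of(l,im)[:3]:
            if r["score"]<.3: continue
            m=r["pixels"].astype(np.uint8);rc=cv2.minAreaRect(cv2.findNonZero(m))
            print(n,l,round(r["score"],2),np.round(np.array(r["location"])*[640,480]),"rect",np.round(rc[0]),[np.round(ray(im,p,z)[:2],4).tolist() for p in cv2.boxPoints(rc)],np.round(ray(im,rc[0],z),4))
E
```

```text
0.0 [ 0.2858924  -0.58310213  0.25225771] [-3.05851615e+00 -7.09514884e-01  8.55061725e-04] [ 0.51726811 -0.25139585  0.16637573] 0.085492796162648
top ['pixels', 'K', 'extrinsics', 'shot'] [[-0.008, 0.982, -0.189, 0.369], [-1.0, -0.005, 0.021, 0.246], [0.019, 0.189, 0.982, 0.902], [0.0, 0.0, 0.0, 1.0]] [[549.2, 0.0, 316.0], [0.0, 549.2, 234.5], [0.0, 0.0, 1.0]]
top paper_roll 0.91 [255. 246.] rect [256. 247.] [[0.4826, 0.3642], [0.5676, 0.3424], [0.5511, 0.2854], [0.4665, 0.3082]] [0.5166 0.3251 0.031 ]
top bay 0.93 [288. 292.] rect [286. 295.] [[0.4434, 0.279], [0.4442, 0.2781], [0.4418, 0.2757], [0.4409, 0.2765]] [0.4426 0.2773 0.003 ]
top desk_mat 0.96 [295. 264.] rect [289. 259.] [[0.4492, 0.4337], [0.6281, 0.3975], [0.5559, 0.1067], [0.3811, 0.1534]] [0.5018 0.2726 0.003 ]
top coin_roll_a 0.63 [254. 178.] rect [254. 178.] [[0.645, 0.3494], [0.6551, 0.3253], [0.6178, 0.3107], [0.6079, 0.3345]] [0.6314 0.33   0.03  ]
top coin_roll_a 0.51 [329. 196.] rect [328. 194.] [[0.6214, 0.2192], [0.6214, 0.1944], [0.5858, 0.195], [0.5859, 0.2195]] [0.6035 0.207  0.03  ]
top lane_cards 0.7 [
[... 505 characters left out ...]
61.] rect [313. 274.] [[0.4295, 0.2293], [0.5644, 0.2154], [0.538, 0.1669], [0.4116, 0.1833]] [0.4833 0.1984 0.003 ]
scene desk_mat 0.89 [302. 264.] rect [303. 253.] [[0.4503, 0.4364], [0.7462, 0.4081], [0.552, 0.1101], [0.3479, 0.1584]] [0.506  0.2576 0.003 ]
scene coin_roll_a 0.75 [337. 201.] rect [336. 202.] [[0.6548, 0.3805], [0.6753, 0.3657], [0.6041, 0.2767], [0.5855, 0.2902]] [0.6282 0.326  0.03  ]
scene coin_roll_a 0.59 [367. 237.] rect [368. 236.] [[0.5595, 0.1765], [0.6292, 0.2497], [0.6452, 0.2318], [0.5743, 0.1607]] [0.6004 0.2029 0.03  ]
scene lane_cards 0.68 [213. 275.] rect [216. 276.] [[0.3382, 0.326], [0.4019, 0.313], [0.358, 0.1999], [0.3027, 0.2142]] [0.3486 0.2599 0.022 ]
```

View pics/top0.png

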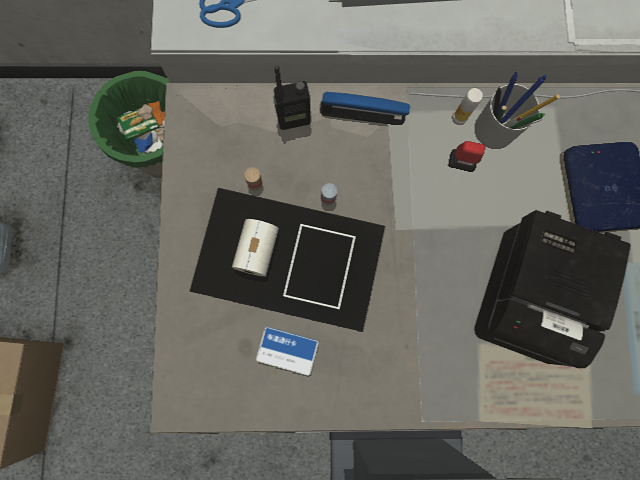

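View pics/scene0.png

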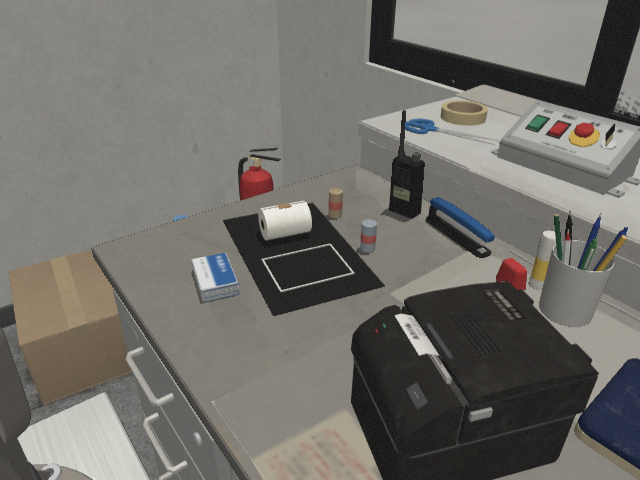

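The top view shows the roll at about (255,247). The bay's white outline has corners near (301,224), (355,235), (341,308) and (285,296), to the right of the roll. The coin rolls are at (254,178) and (329,193), above the mat, and the cards are at (287,350), below it. Next I'll measure these precisely.

```bash
cat >> h.py <<'E'
def measure(show=None):
    im=cams.get_image("top")
    out={}
    px=im["pixels"]
    mm=np.zeros(px.shape[:2],np.uint8); cv2.fillPoly(mm,[np.array([[278,216],[362,228],[348,316],[277,302]])],255)
    w=((px.min(2)>130)&(mm>0)).astype(np.uint8)
    return im,w
def roll(names=("top",)):
    for n in names:
        im=cams.get_image(n); r=cams.regions_of("paper_roll",im)
        if not r: print(n,"none");continue
        m=r[0]["pixels"].astype(np.uint8);rc=cv2.minAreaRect(cv2.findNonZero(m)); c=ray(im,rc[0],.031)
        b=np.array([ray(im,p,.031)[:2] for p in cv2.boxPoints(rc)]); e=[b[1]-b[0],b[2]-b[1]]; e=max(e,key=np.linalg.norm)
        ax=np.degrees(np.arctan2(e[1],e[0]));ax=(ax+90)%180-90
        print(n,r[0]["score"],"roll",np.round(c,4),"axis",round(ax,1),np.round([np.linalg.norm(b[1]-b[0]),np.linalg.norm(b[2]-b[1])],4))
        try:
            B=np.load("bay.npy"); a=B[2]; X=np.array([np.cos(a),np.sin(a)]);Y=np.array([-X[1],X[0]]);d=c[:2]-B[:2]
            print("  in bay frame mm",np.round([d@X*1e3,d@Y*1e3],1),"skew",round(ax-np.degrees(a),1))
        except FileNotFoundError: pass
    return im
E
python3 - <<'E'
from h import *
im,w=measure()
rc=cv2.minAreaRect(cv2.findNonZero(w)); cs,_=cv2.findContours(w,cv2.RETR_EXTERNAL,cv2.CHAIN_APPROX_NONE)
c=max(cs,key=cv2.contourArea); q=cv2.approxPolyDP(cv2.convexHull(c),6,True)[:,0]
P=np.array([ray(im,p,.003)[:2] for p in q]); print(q.tolist(),P.round(4).tolist(),[round(float(np.linalg.norm(P[i]-P[i-1])),4) for i in range(len(P))])
if len(P)==4:
    e=[P[i]-P[i-1] for i in range(4)]; i=int(np.argmax([np.linalg.norm(v) for v in e])); v=e[i]-e[(i+2)%4]
    a=np.arctan2(v[1],v[0]); a=(a+np.pi/2)%np.pi-np.pi/2
    B=np.r_[P.mean(0),a]; np.save("bay.npy",B); print(B,np.degrees(a))
roll(("top","scene"))
E
```

```text
[[300, 224], [355, 236], [339, 308], [283, 295]] [[0.56, 0.2542], [0.5391, 0.1625], [0.4201, 0.1912], [0.4418, 0.2822]] [0.1215, 0.094, 0.1225, 0.0936]
[ 0.49025805  0.22249906 -0.2346744 ] -13.445852508153623
top 0.67 roll [0.5173 0.3256 0.031 ] axis -14.7 [0.0852 0.0558]
  in bay frame mm [  2.3 106.5] skew -1.3
scene 0.91 roll [0.517  0.3276 0.031 ] axis 59.9 [0.0997 0.1152]
  in bay frame mm [  1.6 108.4] skew 73.3
```

{"fn": "servo_tool", "kwargs": {
  "commands": "2.97 -2.5 -2 0 0 0 4;2.97 -2.5 -2 0 0 0 4;2.97 -2.5 -2 0 0 0 4;2.97 -2.5 -2 0 0 0 4;2.97 -2.5 -2 0 0 0 4"
}}

```text
clock: 1.35
eef_pos: [0.3649, -0.4045, 0.3543]
ee_rot: [3.06, 0.71, 0.0]
wrist_force: [-0.1, 0.1, 0.0]
grip_width: 0.0398
gripper_force: 0.0
```

{"fn": "servo_tool", "kwargs": {
  "commands": "2.97 -2.5 0 0 0 0 4;2.97 -2.5 0 0 0 0 4;2.97 -2.5 0 0 0 0 4;2.97 -2.5 0 0 0 0 4;2.97 -2.5 0 0 0 0 4"
}}

```text
clock: 1.85
eef_pos: [0.4431, -0.2269, 0.3536]
ee_rot: [3.06, 0.709, 0.001]
wrist_force: [0.1, -0.1, 0.8]
grip_width: 0.0401
gripper_force: 0.0
```

{"fn": "servo_tool", "kwargs": {
  "commands": "2.97 -2.5 0 0 0 0 4;2.97 -2.5 0 0 0 0 4;2.97 -2.5 0 0 0 0 4;2.97 -2.5 0 0 0 0 4;2.97 -2.5 0 0 0 0 4"
}}

```text
clock: 2.35
eef_pos: [0.5215, -0.0494, 0.3536]
ee_rot: [3.06, 0.709, 0.001]
wrist_force: [0.1, -0.7, -1.1]
grip_width: 0.0401
gripper_force: 0.0
```

{"fn": "servo_tool", "kwargs": {
  "commands": "0 0 0 0 0 -8 4;0 0 0 0 0 -8 4;0 0 0 0 0 -8 4;0 0 0 0 0 -8 4;0 0 0 0 0 -8 4"
}}

```text
clock: 2.85
eef_pos: [0.521, -0.0508, 0.3534]
ee_rot: [2.628, 1.721, 0.0]
wrist_force: [0.6, 0.5, -0.1]
grip_width: 0.0401
gripper_force: 0.0
```

```bash
cat >> h.py <<'E'
def tool(target=None,yaw=None):
    o=get_obs(); M=R.from_rotvec(o["ee_rot"]).as_matrix(); p=np.array(o["eef_pos"])
    ty=np.degrees(np.arctan2(M[1,1],M[0,1]))
    print("t",round(o["clock"],2),"tcp",p.round(4),"ytool deg",round(ty,2),"z",M[:,2].round(3),"F",np.round(o["wrist_force"],2),"w",round(o["grip_width"],4),"q",np.round(o["joint_positions"],2))
    if target is not None: print(" go (tool cm)",(M.T@(np.array(target)-p)*100).round(2))
    if yaw is not None: print(" rz",round(-(yaw-ty),2))
E
python3 -c "
from h import *
tool([.519,.334,.16],-14)"
```

```text
t 2.85 tcp [ 0.521  -0.0508  0.3534] ytool deg -23.55 z [ 0. -0. -1.] F [ 0.64  0.47 -0.12] w 0.0401 q [ 0.4   0.12 -0.42  1.68  0.05  1.35 -0.45]
 go (tool cm) [ 35.2  -15.57  19.33]
 rz -9.55
```

{"fn": "servo_tool", "kwargs": {
  "commands": "0 0 0 0 0 -4.8 4;0 0 0 0 0 -4.8 4;4 -1 1 0 0 0 4;4 -1 1 0 0 0 4;4 -1 1 0 0 0 4"
}}

```text
clock: 3.35
eef_pos: [0.5216, 0.0739, 0.3233]
ee_rot: [2.481, 1.926, 0.001]
wrist_force: [1.2, 0.1, 0.0]
grip_width: 0.0402
gripper_force: 0.0
```

{"fn": "servo_tool", "kwargs": {
  "commands": "4.4 -1.1 2 0 0 0 4;4.4 -1.1 2 0 0 0 4;4.4 -1.1 2 0 0 0 4;4.4 -1.1 2 0 0 0 4;4.4 -1.1 2 0 0 0 4"
}}

```text
clock: 3.85
eef_pos: [0.5227, 0.3011, 0.2227]
ee_rot: [2.48, 1.927, 0.001]
wrist_force: [1.8, -0.5, -0.7]
grip_width: 0.0402
gripper_force: 0.0
```

```bash
python3 -c "
from h import *
tool([.5192,.3346,.11],-14)
im=roll(); im=cams.get_image('wrist'); cv2.imwrite('pics/w1.png',im['pixels'])"
```

```text
t 3.85 tcp [0.5227 0.3011 0.2227] ytool deg -14.32 z [ 0.001 -0.    -1.   ] F [ 1.81 -0.5  -0.73] w 0.0402 q [-0.11  0.39 -0.63  1.68  0.25  1.15 -1.05]
 go (tool cm) [ 3.16 -1.17 11.27]
 rz -0.32
top 0.85 roll [0.5102 0.327  0.031 ] axis -13.4 [0.0728 0.0565]
  in bay frame mm [ -4.9 106.3] skew 0.0
```

View pics/w1.png

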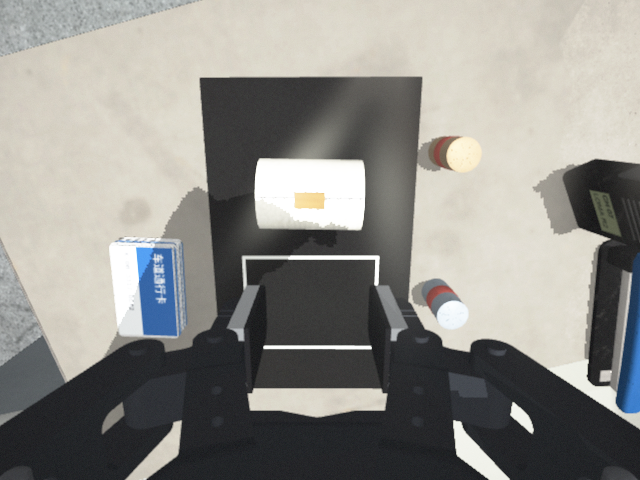

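The wrist view shows the roll straight at about (310,194), with the bay below it in the picture, centred near column 311. The finger pads line up with the roll's axis. Now I'll descend above the roll's far side.

{"fn": "servo_tool", "kwargs": {
  "commands": "1.1 -0.4 2 0 0 -0.3 4;1.1 -0.4 2.3 0 0 0 4;1 -0.4 2.5 0 0 0 4;0 0 2.5 0 0 0 4;0 0 2 0 0 0 4"
}}

```text
clock: 4.5
eef_pos: [0.5193, 0.332, 0.1094]
ee_rot: [2.476, 1.932, -0.001]
wrist_force: [-0.1, -0.3, -0.7]
grip_width: 0.0403
gripper_force: 0.0
```

```bash
python3 -c "
from h import *
tool([.5192,.3346,.083],-14)
im=cams.get_image('scene'); cv2.imwrite('pics/s1.png',cv2.resize(im['pixels'][140:340,180:460],None,fx=2.5,fy=2.5))"
```

```text
t 4.5 tcp [0.5193 0.332  0.1094] ytool deg -14.07 z [ 0.    -0.001 -1.   ] F [-0.07 -0.31 -0.75] w 0.0403 q [-0.2   0.54 -0.59  1.75  0.35  0.96 -1.17]
 go (tool cm) [ 0.25 -0.08  2.64]
 rz -0.07
```

View pics/s1.png

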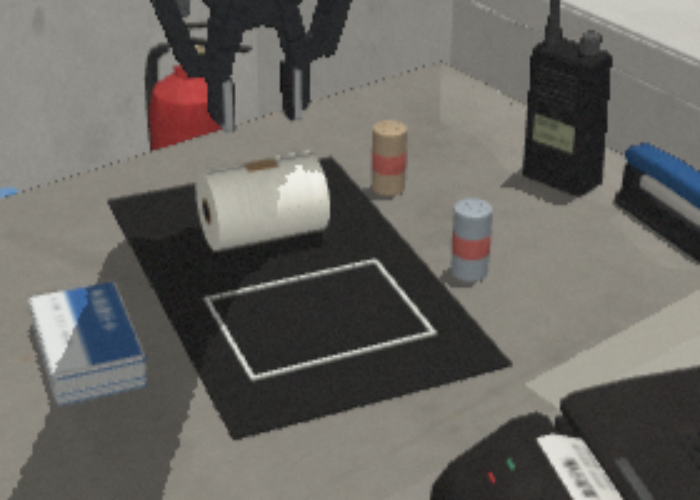

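The two pads hang above the roll, one over each half of its length, and nothing else is close. I'll descend gently to contact.

{"fn": "servo_tool", "kwargs": {
  "commands": "0.2 0 1 0 0 0 4;0 0 1 0 0 0 4;0 0 0.5 0 0 0 4;0 0 0.2 0 0 0 4;0 0 0 0 0 0 4"
}}

```text
clock: 5.05
eef_pos: [0.5193, 0.3355, 0.0835]
ee_rot: [2.475, 1.934, 0.0]
wrist_force: [0.1, 0.3, -0.4]
grip_width: 0.0403
gripper_force: 0.0
```

{"fn": "servo_tool", "kwargs": {
  "commands": "0 0 0.1 0 0 0 4;0 0 0.1 0 0 0 4;0 0 0.1 0 0 0 4;0 0 0.1 0 0 0 4;0 0 0 0 0 0 4"
}}

```text
clock: 5.55
eef_pos: [0.5193, 0.3358, 0.0795]
ee_rot: [-2.475, -1.935, -0.001]
wrist_force: [-0.0, 0.5, 0.9]
grip_width: 0.0398
gripper_force: 0.4
```

{"fn": "servo_tool", "kwargs": {
  "commands": "0 0 0.1 0 0 0 4;0 0 0.05 0 0 0 4;0 0 0.05 0 0 0 4;0 0 0 0 0 0 4;0 0 0 0 0 0 4"
}}

```text
clock: 6.05
eef_pos: [0.5198, 0.3375, 0.0792]
ee_rot: [-2.474, -1.935, -0.006]
wrist_force: [-0.7, 0.5, 7.9]
grip_width: 0.04
gripper_force: 4.0
```

{"fn": "servo_tool", "kwargs": {
  "commands": "-0.2 0 0 0 0 0 4;-0.4 0 0 0 0 0 4;-0.5 0 0 0 0 0 4;-0.5 0 0 0 0 0 4;-0.5 0 0 0 0 0 4"
}}

```text
clock: 6.55
eef_pos: [0.5146, 0.3171, 0.0794]
ee_rot: [-2.474, -1.935, -0.006]
wrist_force: [-1.6, 0.5, 9.8]
grip_width: 0.0403
gripper_force: 5.0
```

{"fn": "servo_tool", "kwargs": {
  "commands": "-0.5 0 0 0 0 0 4;-0.4 0 0 0 0 0 4;-0.3 0 0 0 0 0 4;-0.2 0 0 0 0 0 4;0 0 0 0 0 0 4"
}}

```text
clock: 7.05
eef_pos: [0.511, 0.3033, 0.0794]
ee_rot: [-2.474, -1.934, -0.005]
wrist_force: [-2.1, 0.8, 10.3]
grip_width: 0.0397
gripper_force: 5.2
```

```bash
python3 -c "
from h import *
tool()
im=roll(('top','scene','wrist'))"
```

```text
t 7.05 tcp [0.511  0.3033 0.0794] ytool deg -13.97 z [ 0.002  0.002 -1.   ] F [-2.14  0.78 10.34] w 0.0397 q [-0.17  0.54 -0.58  1.82  0.37  0.88 -1.16]
top 0.53 roll [0.4837 0.3164 0.031 ] axis 76.9 [0.0262 0.0559]
  in bay frame mm [-28.2  89.8] skew 90.3
scene 0.82 roll [0.5122 0.3108 0.031 ] axis 59.6 [0.1008 0.1145]
  in bay frame mm [ 0.8 90.9] skew 73.1
wrist 0.81 roll [0.5123 0.3098 0.031 ] axis -13.9 [0.0897 0.0603]
  in bay frame mm [ 1.2 90. ] skew -0.4
```

{"fn": "servo_tool", "kwargs": {
  "commands": "0 0 -0.5 0 0 0 4;0 0 -1 0 0 0 4;0.8 0 0 0 0 0 4;0.9 0 0 0 0 0 4;0 0 0 0 0 0 4"
}}

```text
clock: 7.85
eef_pos: [0.5147, 0.3202, 0.0922]
ee_rot: [-2.473, -1.936, -0.002]
wrist_force: [-0.5, 0.8, 0.4]
grip_width: 0.04
gripper_force: 0.0
```

```bash
python3 -c "
from h import *
tool()
im=roll(('scene','wrist'))"
```

```text
t 7.85 tcp [0.5147 0.3202 0.0922] ytool deg -13.88 z [ 0.     0.002 -1.   ] F [-0.48  0.75  0.38] w 0.04 q [-0.19  0.54 -0.58  1.79  0.36  0.92 -1.17]
scene 0.79 roll [0.5132 0.3108 0.031 ] axis 59.6 [0.1006 0.1153]
  in bay frame mm [ 1.8 91.2] skew 73.0
wrist 0.67 roll [0.5124 0.3089 0.031 ] axis -13.8 [0.0881 0.0615]
  in bay frame mm [ 1.4 89.2] skew -0.4
```

{"fn": "servo_tool", "kwargs": {
  "commands": "0 0 0.9 0 0 0 4;0 0 0.4 0 0 0 4;0 0 0.2 0 0 0 4;-0.2 0 0 0 0 0 4;-0.4 0 0 0 0 0 4"
}}

```text
clock: 8.55
eef_pos: [0.514, 0.3149, 0.0794]
ee_rot: [-2.473, -1.935, -0.007]
wrist_force: [-2.0, 2.2, 12.6]
grip_width: 0.0405
gripper_force: 6.3
```

{"fn": "servo_tool", "kwargs": {
  "commands": "-0.5 0 0 0 0 0 4;-0.6 0 0 0 0 0 4;-0.6 0 0 0 0 0 4;-0.6 0 0 0 0 0 4;-0.5 0 0 0 0 0 4"
}}

```text
clock: 9.05
eef_pos: [0.5069, 0.2871, 0.0793]
ee_rot: [-2.474, -1.934, -0.005]
wrist_force: [-2.6, 0.6, 10.9]
grip_width: 0.04
gripper_force: 6.0
```

{"fn": "servo_tool", "kwargs": {
  "commands": "-0.3 0 0 0 0 0 4;-0.2 0 0 0 0 0 4;0 0 -0.5 0 0 0 4;0 0 -1 0 0 0 4;0.9 0 0 0 0 0 4"
}}

```text
clock: 9.55
eef_pos: [0.5085, 0.2881, 0.0931]
ee_rot: [2.476, 1.931, 0.001]
wrist_force: [1.1, -0.5, -0.3]
grip_width: 0.0403
gripper_force: 0.0
```

```bash
python3 -c "
from h import *
tool()
im=roll(('scene','wrist'))"
```

```text
t 9.55 tcp [0.5085 0.2881 0.0931] ytool deg -14.09 z [ 0.001 -0.001 -1.   ] F [ 1.08 -0.49 -0.26] w 0.0403 q [-0.14  0.51 -0.59  1.84  0.35  0.9  -1.13]
scene 0.89 roll [0.5073 0.291  0.031 ] axis 59.6 [0.1014 0.1135]
  in bay frame mm [ 0.6 70.6] skew 73.1
wrist 0.98 roll [0.5073 0.2901 0.031 ] axis -13.9 [0.0888 0.0618]
  in bay frame mm [ 0.9 69.8] skew -0.4
```

{"fn": "servo_tool", "kwargs": {
  "commands": "1.2 0 0 0 0 0 4;0 0 0.9 0 0 0 4;0 0 0.4 0 0 0 4;0 0 0.2 0 0 0 4;-0.2 0 0 0 0 0 4"
}}

```text
clock: 10.25
eef_pos: [0.5102, 0.3017, 0.079]
ee_rot: [-2.472, -1.935, -0.006]
wrist_force: [-2.2, 1.1, 12.1]
grip_width: 0.0402
gripper_force: 6.0
```

{"fn": "servo_tool", "kwargs": {
  "commands": "-0.5 0 0 0 0 0 4;-0.6 0 0 0 0 0 4;-0.6 0 0 0 0 0 4;-0.6 0 0 0 0 0 4;-0.6 0 0 0 0 0 4"
}}

```text
clock: 10.75
eef_pos: [0.5029, 0.273, 0.0793]
ee_rot: [-2.473, -1.935, -0.005]
wrist_force: [-3.7, 0.5, 13.5]
grip_width: 0.0401
gripper_force: 7.2
```

{"fn": "servo_tool", "kwargs": {
  "commands": "-0.6 0 0 0 0 0 4;-0.3 0 0 0 0 0 4;0 0 -0.5 0 0 0 4;0 0 -1 0 0 0 4;0.9 0 0 0 0 0 4"
}}

```text
clock: 11.25
eef_pos: [0.5039, 0.2696, 0.093]
ee_rot: [2.476, 1.931, 0.001]
wrist_force: [0.8, 0.5, 0.3]
grip_width: 0.0405
gripper_force: 0.0
```

```bash
python3 -c "
from h import *
tool()
im=roll(('scene','wrist'))"
```

```text
t 11.25 tcp [0.5039 0.2696 0.093 ] ytool deg -14.09 z [ 0.001 -0.001 -1.   ] F [0.78 0.53 0.34] w 0.0405 q [-0.1   0.49 -0.59  1.87  0.34  0.89 -1.11]
scene 0.96 roll [0.5025 0.2717 0.031 ] axis 59.0 [0.1013 0.1121]
  in bay frame mm [ 0.5 50.7] skew 72.4
wrist 0.6 roll [0.5022 0.2705 0.031 ] axis -13.9 [0.0885 0.0604]
  in bay frame mm [ 0.5 49.5] skew -0.4
```

{"fn": "servo_tool", "kwargs": {
  "commands": "1.2 0 0 0 0 0 4;0 0 0.9 0 0 0 4;0 0 0.4 0 0 0 4;0 0 0.2 0 0 0 4;-0.2 0 0 0 0 0 4"
}}

```text
clock: 11.95
eef_pos: [0.5056, 0.2831, 0.0787]
ee_rot: [-2.473, -1.935, -0.005]
wrist_force: [-2.2, 0.9, 10.6]
grip_width: 0.0402
gripper_force: 5.5
```

{"fn": "servo_tool", "kwargs": {
  "commands": "-0.5 0 0 0 0 0 4;-0.6 0 0 0 0 0 4;-0.6 0 0 0 0 0 4;-0.6 0 0 0 0 0 4;-0.6 0 0 0 0 0 4"
}}

```text
clock: 12.45
eef_pos: [0.4983, 0.2545, 0.0793]
ee_rot: [-2.473, -1.935, -0.004]
wrist_force: [-3.3, 2.0, 14.8]
grip_width: 0.0397
gripper_force: 7.5
```

{"fn": "servo_tool", "kwargs": {
  "commands": "-0.6 0 0 0 0 0 4;-0.3 0 0 0 0 0 4;0 0 -0.5 0 0 0 4;0 0 -1 0 0 0 4;0.9 0 0 0 0 0 4"
}}

```text
clock: 12.95
eef_pos: [0.4992, 0.2511, 0.093]
ee_rot: [2.476, 1.931, 0.001]
wrist_force: [0.9, -0.3, 0.6]
grip_width: 0.04
gripper_force: 0.0
```

```bash
python3 -c "
from h import *
tool()
im=roll(('scene','wrist'))"
```

```text
t 12.95 tcp [0.4992 0.2511 0.093 ] ytool deg -14.1 z [ 0.001 -0.001 -1.   ] F [ 0.92 -0.26  0.59] w 0.04 q [-0.07  0.47 -0.59  1.9   0.34  0.87 -1.08]
scene 0.64 roll [0.4961 0.2508 0.031 ] axis 58.9 [0.1004 0.1055]
  in bay frame mm [-0.9 28.9] skew 72.4
wrist 0.63 roll [0.4972 0.2499 0.031 ] axis -14.3 [0.0603 0.0888]
  in bay frame mm [ 0.4 28.3] skew -0.8
```

{"fn": "servo_tool", "kwargs": {
  "commands": "1.0 0 0 0 0 0 4;0 0 0.9 0 0 0 4;0 0 0.4 0 0 0 4;0 0 0.2 0 0 0 4;-0.2 0 0 0 0 0 4"
}}

```text
clock: 13.65
eef_pos: [0.5006, 0.2628, 0.0787]
ee_rot: [-2.473, -1.935, -0.006]
wrist_force: [-3.0, 2.3, 11.5]
grip_width: 0.0397
gripper_force: 5.9
```

{"fn": "servo_tool", "kwargs": {
  "commands": "-0.5 0 0 0 0 0 4;-0.6 0 0 0 0 0 4;-0.6 0 0 0 0 0 4;-0.6 0 0 0 0 0 4;-0.6 0 0 0 0 0 4"
}}

```text
clock: 14.15
eef_pos: [0.4933, 0.2341, 0.0793]
ee_rot: [-2.473, -1.935, -0.004]
wrist_force: [-4.6, 2.2, 16.5]
grip_width: 0.0401
gripper_force: 7.9
```

{"fn": "servo_tool", "kwargs": {
  "commands": "-0.6 0 0 0 0 0 4;-0.3 0 0 0 0 0 4;0 0 -0.5 0 0 0 4;0 0 -1 0 0 0 4;0.9 0 0 0 0 0 4"
}}

```text
clock: 14.65
eef_pos: [0.4941, 0.2308, 0.093]
ee_rot: [2.476, 1.931, 0.001]
wrist_force: [0.1, -0.2, 0.0]
grip_width: 0.0396
gripper_force: 0.0
```

```bash
python3 -c "
from h import *
tool()
im=roll(('scene','wrist')); cv2.imwrite('pics/w2.png',im['pixels'])"
```

```text
t 14.65 tcp [0.4941 0.2308 0.093 ] ytool deg -14.1 z [ 0.001 -0.001 -1.   ] F [ 0.07 -0.22  0.02] w 0.0396 q [-0.04  0.45 -0.6   1.93  0.33  0.86 -1.05]
scene none
wrist 0.67 roll [0.492  0.2301 0.031 ] axis -13.9 [0.0892 0.0606]
  in bay frame mm [-0.1  7.8] skew -0.4
```

View pics/w2.png

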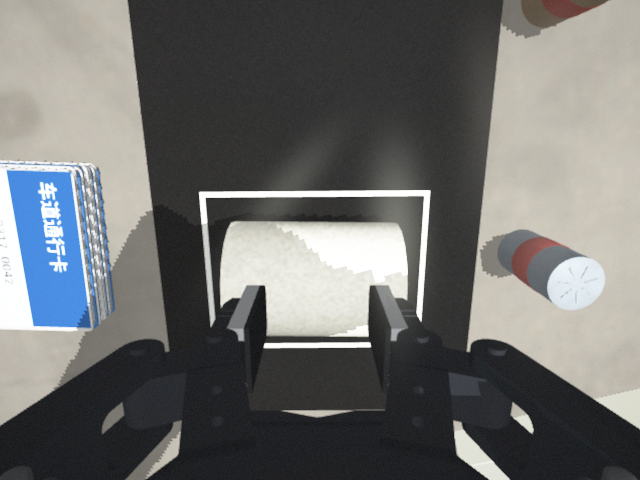

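The roll (rows 222–336) now lies inside the outline, whose lines are at rows 193 and 346. It is straight and about 8 mm short of centre, so one short stroke remains.

{"fn": "servo_tool", "kwargs": {
  "commands": "0.4 0 0 0 0 0 4;0 0 0.9 0 0 0 4;0 0 0.4 0 0 0 4;0 0 0.2 0 0 0 4;-0.2 0 0 0 0 0 4"
}}

```text
clock: 15.35
eef_pos: [0.4943, 0.2366, 0.0793]
ee_rot: [-2.473, -1.935, -0.006]
wrist_force: [-4.6, 1.3, 16.1]
grip_width: 0.04
gripper_force: 7.9
```

{"fn": "servo_tool", "kwargs": {
  "commands": "-0.4 0 0 0 0 0 4;-0.4 0 0 0 0 0 4;-0.3 0 0 0 0 0 4;-0.2 0 0 0 0 0 4;0 0 0 0 0 0 4"
}}

```text
clock: 15.85
eef_pos: [0.4909, 0.2231, 0.0793]
ee_rot: [-2.474, -1.935, -0.004]
wrist_force: [-4.6, 0.1, 17.0]
grip_width: 0.0397
gripper_force: 8.2
```

{"fn": "servo_tool", "kwargs": {
  "commands": "0 0 -0.5 0 0 0 4;0 0 -1 0 0 0 4;0 0 -4 0 0 0 4;2 0 -4 0 0 0 4;4 0 -2 0 0 0 4"
}}

```text
clock: 16.35
eef_pos: [0.5072, 0.2767, 0.1953]
ee_rot: [2.478, 1.925, 0.003]
wrist_force: [1.9, 0.5, 0.7]
grip_width: 0.04
gripper_force: 0.0
```

{"fn": "servo_tool", "kwargs": {
  "commands": "4 0 -2 0 0 0 4;4 0 -2 0 0 0 4;4 0 0 0 0 0 4;0 0 0 0 0 0 4;0 0 0 0 0 0 4"
}}

```text
clock: 16.85
eef_pos: [0.5336, 0.3961, 0.2314]
ee_rot: [-2.474, -1.936, 0.003]
wrist_force: [-0.3, 0.3, -0.7]
grip_width: 0.04
gripper_force: 0.0
```

```bash
python3 -c "
from h import *
tool()
im=roll(('wrist','scene','top')); im=cams.get_image('top'); cv2.imwrite('pics/t9.png',cv2.resize(im['pixels'][150:400,170:430],None,fx=2,fy=2))"
```

```text
t 16.85 tcp [0.5336 0.3961 0.2314] ytool deg -13.89 z [-0.002 -0.001 -1.   ] F [-0.26  0.33 -0.71] w 0.04 q [-0.25  0.51 -0.65  1.51  0.31  1.24 -1.19]
wrist none
scene 0.73 roll [0.4905 0.2247 0.031 ] axis 58.9 [0.1021 0.1029]
  in bay frame mm [-0.3  2.2] skew 72.4
top none
```

View pics/t9.png

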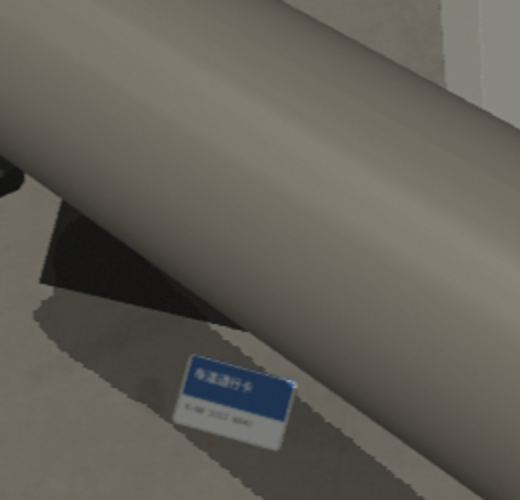

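The arm blocks the top view, so I'll check with the scene camera.

```bash
python3 -c "
from h import *
im=roll(('scene',)); cv2.imwrite('pics/s9.png',cv2.resize(im['pixels'][140:340,180:460],None,fx=2.5,fy=2.5))"
```

```text
scene 0.65 roll [0.4902 0.2242 0.031 ] axis 58.2 [0.101  0.1027]
  in bay frame mm [-0.5  1.7] skew 71.6
```

View pics/s9.png

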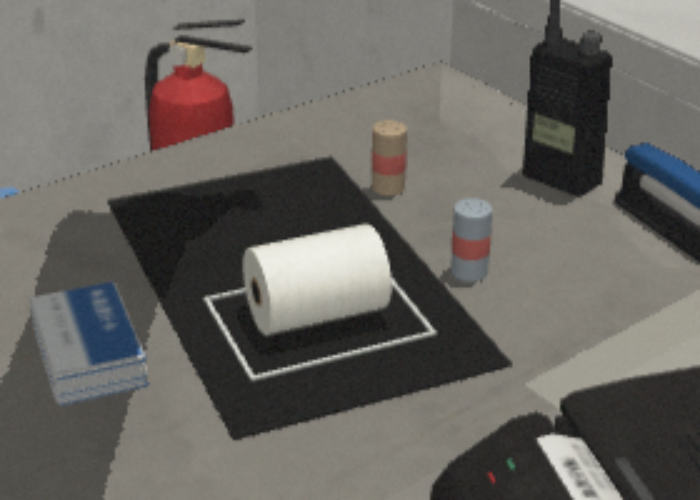

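The roll lies centred and straight in the bay at about (318,280). The coin rolls and cards have not moved, and the arm is clear.

```bash
python3 -c "
from h import *
print(ticket.finish_job())"
```

```text
the job is handed in; nothing more can be done
None
```

The job is handed in: the roll rests straight in the bay, about 2 mm from its centre by the last camera measurement, rolled there in six strokes from above with the coin rolls and cards left where they stood; no verdict was returned.

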